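# Lock the soil mill's rotor for cleaning

## Robot

A 6-joint arm with a two-finger parallel gripper is mounted at the origin on the work surface. World frame = base frame: x ahead of the robot, y to its left, z up, the work surface at z = 0. Lengths are in mm, angles in rad, forces in N, time in s.
With the tool pointing down it reaches from about 275 to 750 mm from the base axis. Payload 10.2 kg.
Tool frame: the origin (TCP) lies at the very end of the fingers, on their centre line; the grasp point (between the pads) lies 19 mm behind it; z points along the fingers, y is the direction in which the jaws open and shut (so a half turn about z gives the same grasp; the last joint's range is limited). The gripper opens to 85 mm and grips with 20 to 120 N. Pads are 22 mm wide; open, the fingers measure 114 mm over their backs; the gripper's body (76 mm by 85 mm) begins 54 mm behind the grasp point. The pads swing forward as they close: fully open they stand 13 mm farther back than shut.
Start: joints at [-1.391, 0.313, 1.498, -0, 1.331, -0.223], TCP at [205.786, -482.994, 231.294] pointing down, gripper open.
Joint ranges: [-2.94, 2.94], [-0.97, 2.17], [0.19, 2.56], [-1.23, 4.37], [0.02, 3.11], [-2.88, 2.88]. Speed limits (rad/s): [2.39, 2.39, 3.01, 3.14, 3.14, 3.14].

## Interface

Orientations are given as a unit quaternion [w, x, y, z].
In Python, from rig import readout, cams, finish_job gives the robot as it stands. The module is installed in compiled form; this text tells all that it offers.
- The arm moves only by the tool carry_out, never from a script. Its argument "steps" is one flat list of numbers, 7 for each row, row after row: the shift along the tool's x, y, z in cm, then the turn, a rotation vector about the tool's x, y, z in units of 5 degrees (1.0 is 5 degrees), then the opening, from -1 (shut) to 1 (fully open), so that 0 is half open. In form: [x, y, z, ax, ay, az, hand, x, y, z, ax, ay, az, hand, ...]. A call has 1 to 20 rows; each row shifts and turns the commanded pose from where the row before left it, along the tool's axes as they then stand; what a row does not reach is not made up. A row lasts 1/12 s, in which the tool goes at most 41.7 mm and 7.16 degrees, less where a joint would pass 70% of its speed; a pose out of reach is approached as far as the arm can. A call with a gripper value outside its range is refused whole. The fingers move at their own pace and stop on an object; "grip_force" is the grip in N (left out, the last holds). Time passes only in rows, so rows that do not move let the fingers close. It gives the time, the measured TCP pose, the force and the opening at its end, in the units of the state.
- readout.sense(): the state, without advancing time (a new reading comes with each control period).
- cams.capture(name): name is "scene" or "top" or "wrist"; returns the picture (420x560x3 uint8, red, green, blue); there is no depth.
- cams.calibration(name): a dict with "fx", "fy", "cx", "cy" (pixels), "k1" (the pictures are not rectified: a ray, as slopes to the right and down, at radius r is drawn at 1 + k1 r^2 times it, then the intrinsics apply), "R" (3x3) and "t" (3): a world point X has camera coordinates R X + t; the wrist camera has in their place "T_tool_cam" (4x4, takes a point from camera to tool coordinates, whose origin is the TCP and whose axes are the flange's). Camera axes: x right, y down, z forward; pixel columns grow to the right and rows downward; lengths in mm; the calibration is good to about 2 mm. A picture is of the moment at which its call begins: read the wrist's pose just before it. calibration takes no time and is no camera call.
- finish_job(): hands the job in, once; it reports no verdict.
The state is a dict: "time_s": time; "joints": joint angles; "dq": joint speeds; "tau": joint torques, N m; "eef_pos": TCP position; "ee_rot": TCP orientation; "force": force on the tool from outside, world axes, zero at the start; "wrist_torque": the same for the moment, N m; "grip_width": opening from 0.0 (shut) to 1.0 (fully open).
Only numpy, scipy, OpenCV 4.12 (cv2) and the standard library are available. Lean on these libraries where they do the work, as an engineer would, in place of code of your own. Each camera call takes 0.05 s, during which the arm holds its last target.

## Task

Lock the rotor of the bench soil mill so that it can be cleaned: push the peg on the slotted disc round until the slot lines up with the lock bar, then push the bar by its upright tab right through the slot until it is fully home in the keeper on the far side. Leave the loose tins, tools, jar, block and box on and around the mill where they are.

Things in the scene. Friction and masses are not known exactly. Their poses are not given: they have to be found in the camera images.
- mill: fixed grey bench mill: drum 264 mm across on a bed plate, steel lid with its top 110 mm above the bench. Origin at bench height on the rotor's upright axis; y axis: the way the lock bar slides home (guide, disc, keeper, motor in that order), z up. Feed hopper (rim 185 mm high, 112 mm across) centred at x +103, y +130 mm; blue motor (140 mm across, 184 mm high) at y +235 mm
- rotor_disc (a joint): steel disc on the rotor's upright shaft, angle in rad, anticlockwise from above, turns without end. 0: slot square to the bar (blocking it), peg towards the keeper; +1.571 or -1.571: slot in line with the bar, peg on the mill's -x or +x side. Starts between -1.1 and 1.1. Light friction (about 3 N at the peg); stays where it is left
- turning_peg (a point): centre of the top of the upright round peg on the disc, 190 mm above the bench: 14 mm across, 42 mm tall, 33 mm from the rotor's axis. The disc is 90 mm across, its top 148 mm above the bench, with one slot right across, 18 mm wide, 14 mm deep, wider at both mouths. x axis here: along the slot; y axis: from the rotor's axis to the peg
- lock_bar (a joint): travel of the lock bar along the mill's y, in m. 0: drawn back; 0.124: fully home, the tab's front against the guide's bridge and the nose through the disc and under the keeper. Starts between 0 and 0.010; the nose meets the disc's rim at about 0.015 and stops there if the slot is not in line. About 3 N of friction; stays where it is left
- bar_tab (a point): centre of the top of the bar's upright push tab, 190 mm above the bench: 26 mm wide, 12 mm thick along the bar, free from 153 mm up. The flat steel bar is 14 mm wide, 10 mm thick, its top 146 mm above the bench; its nose is 136 mm ahead of the tab's centre (mill's +y), tapered over 12 mm to 6 mm wide
- keeper (a point): top centre of the fixed keeper, a steel bridge on the lid beyond the disc, 44 mm wide, 18 mm along the bar, 153 mm above the bench, 60 mm from the rotor's axis (mill's +y); the bar's nose ends under it
- guide_bridge (a point): top centre of the fixed bridge, 16 mm along the bar, at the front end of the bar's guide, 153 mm above the bench, 58 mm from the rotor's axis (mill's -y). The guide is 40 mm wide and runs from here 159 mm back (mill's -y), its lips 151 mm above the bench, the tab standing up between them
- sample_tin: loose round aluminium tin, 55 mm across, 36 mm tall, standing on the mill's lid; origin under its centre
- spanner: loose steel spanner 130 mm long lying on the mill's lid; origin at its middle, underside
- brush: loose wooden-handled cleaning brush 130 mm long lying on the mill's lid beside the bar's guide; origin at its middle, underside
- jar: loose jar, 56 mm across, 75 mm tall, standing on the mill's bed plate (18 mm above the bench) at its far right corner; origin under its centre
- wood_block: loose wooden block 90 x 45 x 55 mm on the bench beyond the outer end of the bar's guide; origin under its centre
- card_box: loose cardboard box 100 x 75 x 60 mm on the bench behind the mill; origin under its centre
- tall_tin: loose round aluminium tin, 79 mm across, 60 mm tall, on the bench behind the mill; origin under its centre

How it is judged:
By the outcome, as a careful person would: the job done as asked, in the order asked, and still so for the second after the job is handed in, with the robot touching nothing.
It also fails if it takes over 51 s, if anything falls off the work surface, if the arm or the gripper's body presses on something with over 40 N, if the wrist force passes 120 N, or if a joint passes its speed limit or range.

## Working session

There is one attempt and no reset: what is moved stays moved. The work goes in short steps, Python scripts to look and compute and a tool call to move; the robot and the scene stay as the last step left them, time stands still between calls to the robot, and variables do not carry over. Pictures are saved under pics/ and viewed, and the job is handed in when it is done.

Besides the shell and the picture viewer there is one more tool, called after "Call:" in YAML: its name, and indented under it one key for each argument. carry_out: Moves the arm, as the interface text tells. Its arguments: {"type":"object","properties":{"steps":{"type":"array","items":{"type":"number"}},"grip_force":{"type":"number"}},"required":["steps"]}

```bash
mkdir -p pics; python3 - <<'E'
from rig import readout, cams
import cv2, numpy as np
s=readout.sense(); print(s)
for n in ("scene","top","wrist"):
    im=cams.capture(n); cv2.imwrite(f"pics/{n}0.png",im[:,:,::-1])
    print(n,cams.calibration(n))
E
```

```text
{'time_s': 0.0, 'joints': array([-1.39143437e+00,  3.13420981e-01,  1.49843183e+00, -6.82517250e-07,
        1.33099250e+00, -2.23444210e-01]), 'dq': array([-0.00079252, -0.00209589,  0.0004918 ,  0.00074959,  0.00035844,
        0.00044594]), 'tau': array([-5.39815574e-04, -4.12264287e+01, -2.59744513e+01, -1.68840807e-04,
        4.12930051e-03,  7.04353749e-07]), 'eef_pos': array([ 205.72159426, -482.73906168,  230.75189957]), 'ee_rot': array([-6.26184415e-04,  9.79786655e-01,  2.00044292e-01,  1.34725214e-05]), 'force': array([-0.27623454, -0.47365611,  0.60006062]), 'wrist_torque': array([ 0.00656766, -0.0133713 ,  0.03619257]), 'grip_width': 1.0015363585639814}
scene {'fx': 519.124494942721, 'fy': 519.124494942721, 'cx': 272.90573849051725, 'cy': 206.0130639117078, 'k1': 0.06210875196347222, 'R': array([[-0.05548694,  0.9983925 ,  0.01155919],
       [ 0.6018539 ,  0.04268169, -0.79746483],
       [-0.79667627, -0.03729194, -0.6032547 ]]), 't': array([  53.66683693, -257.5112595 , 1633.85259513])}
top {'fx': 457.0101144493753, 'fy': 457.0101144493753, 'cx': 272.11436656740034, 'cy': 212.31380400468973, 'k1': -0.0392876668072205, 'R': array([[ 0.00904646, -0.99989646,  0.01119096],
       [-0.99553425, -0.01005752, -0.09386373],
       [ 0.09396656, -0.01029185, -0.99552216]]), 't': array([ -48.21062098,  623.64585224, 1153.72114138])}
wrist {'fx': 295.9297136531226, 'fy': 295.9297136531226, 'cx': 280.84730786589466, 'cy': 207.2553281387697, 'k1': -0.018181556661302865, 'T_tool_cam': array([[-6.12641495e-05, -9.65257291e-01, -2.61301281e-01,
         6.52850512e+01],
       [ 9.99999998e-01, -5.08556295e-05, -4.65951877e-05,
        -7.12297503e-02],
       [ 3.16877035e-05, -2.61301283e-01,  9.65257291e-01,
        -1.40914313e+02],
       [ 0.00000000e+00,  0.00000000e+00,  0.00000000e+00,
         1.00000000e+00]])}
```

View pics/scene0.png

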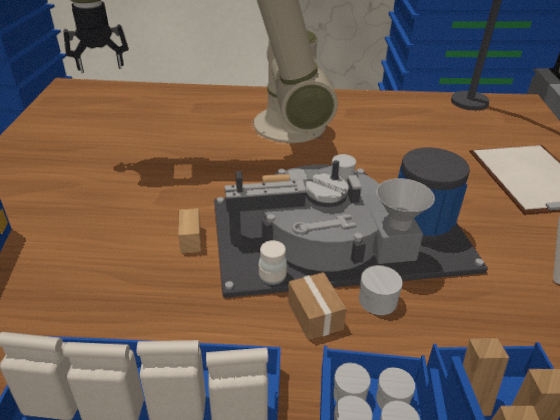

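View pics/top0.png

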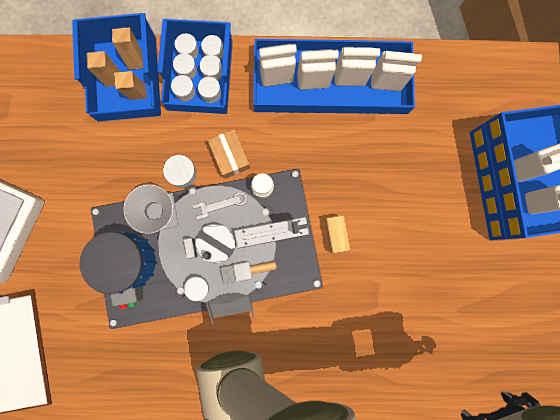

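View pics/wrist0.png

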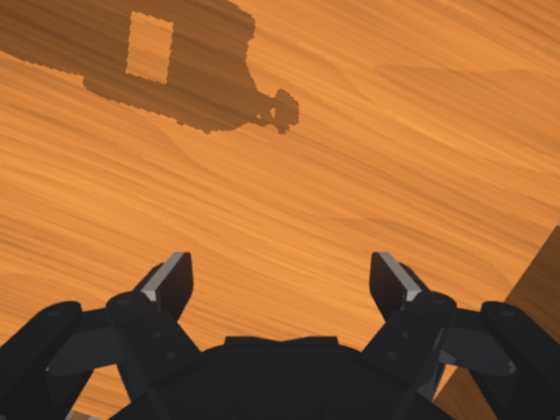

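The top view shows the mill with its disc near pixel (215,243). The bar guide runs right to about (305,225), and the motor is at the left. I'll zoom in.

```bash
python3 - <<'E'
import cv2
a=cv2.imread("pics/top0.png")[170:310,150:350]; cv2.imwrite("pics/top0z.png",cv2.resize(a,None,fx=4,fy=4,interpolation=cv2.INTER_CUBIC))
a=cv2.imread("pics/scene0.png")[140:280,200:400]; cv2.imwrite("pics/scene0z.png",cv2.resize(a,None,fx=4,fy=4,interpolation=cv2.INTER_CUBIC))
E
```

```text
(no output)
```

View pics/top0z.png

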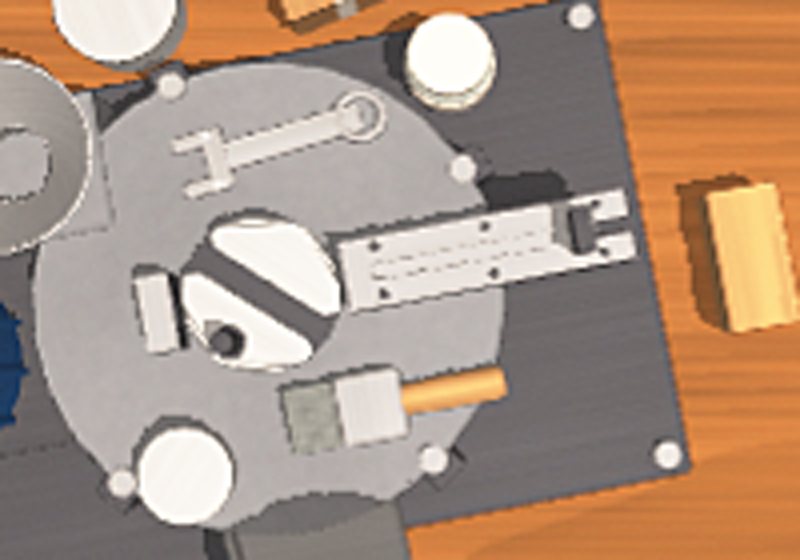

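View pics/scene0z.png

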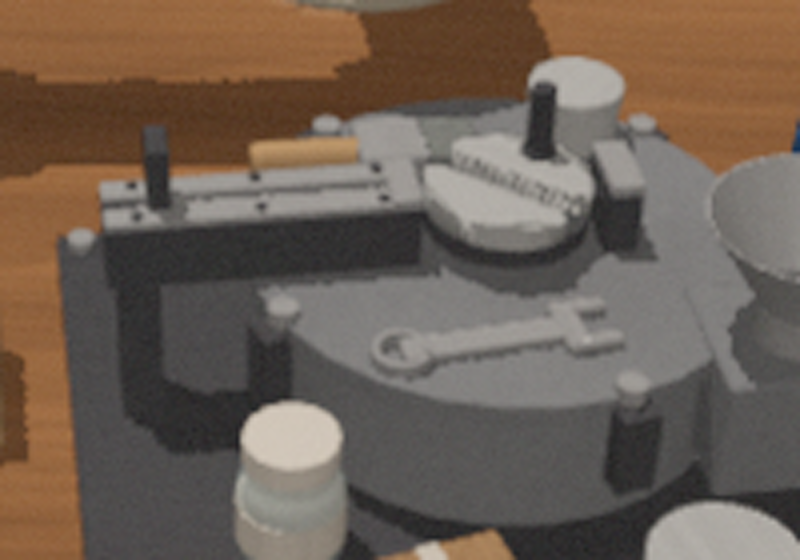

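The peg is near top-view pixel (207,255), the slot runs diagonally, and the tab is near (294,226). In the scene view the peg top is at about (336,162) and the tab top at about (239,172). I'll get a rough triangulation first.

```bash
cat > h.py <<'E'
import numpy as np, cv2
from rig import readout, cams
from scipy.spatial.transform import Rotation as Ro
def pose():
    s=readout.sense(); q=s['ee_rot']; return np.array(s['eef_pos']), Ro.from_quat([q[1],q[2],q[3],q[0]]).as_matrix()
def wristcal(p,R):
    c=dict(cams.calibration('wrist')); T=c['T_tool_cam']; Rw=R@T[:3,:3]; tw=R@T[:3,3]+p
    c['R']=Rw.T; c['t']=-Rw.T@tw; return c
def ray(c,u,v):
    K=np.array([[c['fx'],0,c['cx']],[0,c['fy'],c['cy']],[0,0,1.]])
    x=cv2.undistortPoints(np.array([[[u,v]]],float),K,np.array([c['k1'],0,0,0,0.]))[0,0]
    d=c['R'].T@np.array([x[0],x[1],1]); return -c['R'].T@c['t'], d/np.linalg.norm(d)
def onz(c,u,v,z):
    o,d=ray(c,u,v); return o+d*(z-o[2])/d[2]
def tri(*obs):
    A=np.zeros((3,3));b=np.zeros(3);L=[]
    for c,u,v in obs:
        o,d=ray(c,u,v);P=np.eye(3)-np.outer(d,d);A+=P;b+=P@o;L.append((P,o))
    X=np.linalg.solve(A,b); return X,[round(float(np.linalg.norm(P@(X-o))),2) for P,o in L]
def proj(c,X):
    K=np.array([[c['fx'],0,c['cx']],[0,c['fy'],c['cy']],[0,0,1.]])
    return cv2.projectPoints(np.array(X,float).reshape(-1,1,3),cv2.Rodrigues(c['R'])[0],c['t'],K,np.array([c['k1'],0,0,0,0.]))[0][:,0]
E
python3 - <<'E'
from h import *
np.set_printoptions(precision=1,suppress=True)
t=cams.calibration('top');s=cams.calibration('scene')
f=lambda x,y:(150+x/4-.4,170+y/4-.4)
g=lambda x,y:(200+x/4-.4,140+y/4-.4)
print('camtop',-t['R'].T@t['t'])
print('peg',tri((t,*f(222,342)),(s,*g(543,88))), onz(t,*f(222,342),190))
print('tab',tri((t,*f(575,226)),(s,*g(155,130))), onz(t,*f(575,226),190))
print('disc c',onz(t,*f(262,290),148))
for n,p,z in(('keeper',(153,310),153),('guide end lo',(388,305),151),('guide bridge far',(345,240),153),('guide outer lo',(634,254),151),('outer up',(624,192),151)):
    print(n,onz(t,*f(*p),z))
E
```

```text
camtop [ 512.9  -30.1 1207.6]
peg (array([512.2, 106.6, 188.2]), [0.71, 0.71]) [512.2 107.1 190. ]
tab (array([578.5, -91.2, 195.3]), [3.23, 3.23]) [578.5 -88.3 190. ]
disc c [542.4  90.3 148. ]
keeper [530.1 152.2 153. ]
guide end lo [534.4  17.1 151. ]
guide bridge far [571.5  42.4 153. ]
guide outer lo [ 565.1 -124.7  151. ]
outer up [ 601.1 -118.9  151. ]
```

Call:
carry_out:
  steps: [0, 0, -0.5, 0, 0, -1.3, 1, 0, 0, -0.5, 0, 0, -1.3, 1, 0, 0, -0.5, 0, 0, -1.3, 1, 0, 0, -0.5, 0, 0, -1.3, 1, 0, 0, -0.5, 0, 0, -1.3, 1, 0, 0, -0.5, 0, 0, -1.3, 1, 0, 0, -0.5, 0, 0, -1.3, 1, 0, 0, -0.5, 0, 0, -1.3, 1, 0, 0, -0.5, 0, 0, -1.3, 1, 0, 0, -0.5, 0, 0, -1.3, 1, 0, 0, -0.5, 0, 0, -1.3, 1, 0, 0, -0.5, 0, 0, -1.3, 1]

```text
time_s: 1.15
eef_pos: [205.8, -482.9, 291.3]
ee_rot: [-0.0, 0.633, 0.774, 0.0]
force: [0.1, 0.5, -0.4]
grip_width: 0.999
```

Call:
carry_out:
  steps: [2.29, 2.77, 0, 0, 0, 0, 1, 2.29, 2.77, 0, 0, 0, 0, 1, 2.29, 2.77, 0, 0, 0, 0, 1, 2.29, 2.77, 0, 0, 0, 0, 1, 2.29, 2.77, 0, 0, 0, 0, 1, 2.29, 2.77, 0, 0, 0, 0, 1, 2.29, 2.77, 0, 0, 0, 0, 1, 2.29, 2.77, 0, 0, 0, 0, 1, 2.29, 2.77, 0, 0, 0, 0, 1, 2.29, 2.77, 0, 0, 0, 0, 1, 2.29, 2.77, 0, 0, 0, 0, 1, 2.29, 2.77, 0, 0, 0, 0, 1, 2.29, 2.77, 0, 0, 0, 0, 1, 2.29, 2.77, 0, 0, 0, 0, 1, 2.29, 2.77, 0, 0, 0, 0, 1, 2.29, 2.77, 0, 0, 0, 0, 1, 0, 0, 0, 0, 0, 0, 1, 0, 0, 0, 0, 0, 0, 1]

```text
time_s: 2.65
eef_pos: [570.7, -37.0, 290.5]
ee_rot: [-0.001, 0.635, 0.773, -0.0]
force: [0.3, -0.8, 0.2]
grip_width: 0.998
```

```bash
python3 - <<'E'
from h import *
p,R=pose(); im=cams.capture('wrist'); cv2.imwrite('pics/wB.png',im[:,:,::-1]); np.savez('wB.npz',p=p,R=R); print(p,R)
E
```

```text
[570.70901611 -36.96635293 290.46636419] [[-1.94769944e-01  9.80848060e-01 -1.32355675e-03]
 [ 9.80848825e-01  1.94770430e-01  2.47468540e-04]
 [ 5.00518754e-04 -1.25000965e-03 -9.99999093e-01]]
```

View pics/wB.png

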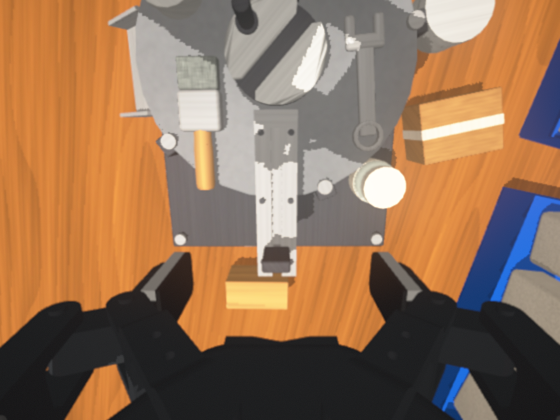

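View B shows the tab near (276,255), the disc centred near (278,50), the peg near (243,12) and the guide along column 277. I'll move 60 mm forward for the second view.

Call:
carry_out:
  steps: [3, 0, 0, 0, 0, 0, 1, 3, 0, 0, 0, 0, 0, 1, 0, 0, 0, 0, 0, 0, 1, 0, 0, 0, 0, 0, 0, 1]

```text
time_s: 3.03
eef_pos: [558.3, 20.5, 291.7]
ee_rot: [0.0, 0.635, 0.772, -0.0]
force: [-0.4, 0.0, -0.8]
grip_width: 1.004
```

```bash
python3 - <<'E'
from h import *
p,R=pose(); im=cams.capture('wrist'); cv2.imwrite('pics/wC.png',im[:,:,::-1]); np.savez('wC.npz',p=p,R=R); print(p)
a=cv2.imread('pics/wC.png')
cv2.imwrite('pics/wCz.png',cv2.resize(a[20:160,190:370],None,fx=4,fy=4,interpolation=cv2.INTER_CUBIC))
cv2.imwrite('pics/wCz2.png',cv2.resize(a[230:370,190:370],None,fx=4,fy=4,interpolation=cv2.INTER_CUBIC))
a=cv2.imread('pics/wB.png')
cv2.imwrite('pics/wBz.png',cv2.resize(a[0:120,190:370],None,fx=4,fy=4,interpolation=cv2.INTER_CUBIC))
cv2.imwrite('pics/wBz2.png',cv2.resize(a[180:320,190:370],None,fx=4,fy=4,interpolation=cv2.INTER_CUBIC))
E
```

```text
[558.25924582  20.47172866 291.68444829]
```

View pics/wCz.png

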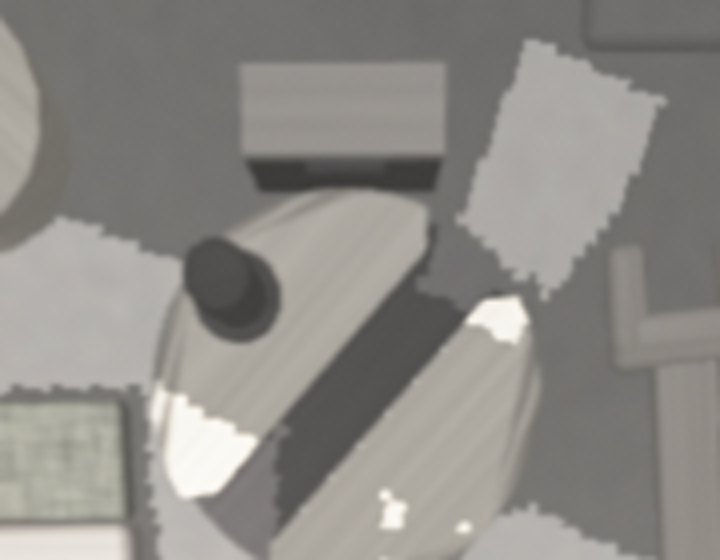

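View pics/wCz2.png

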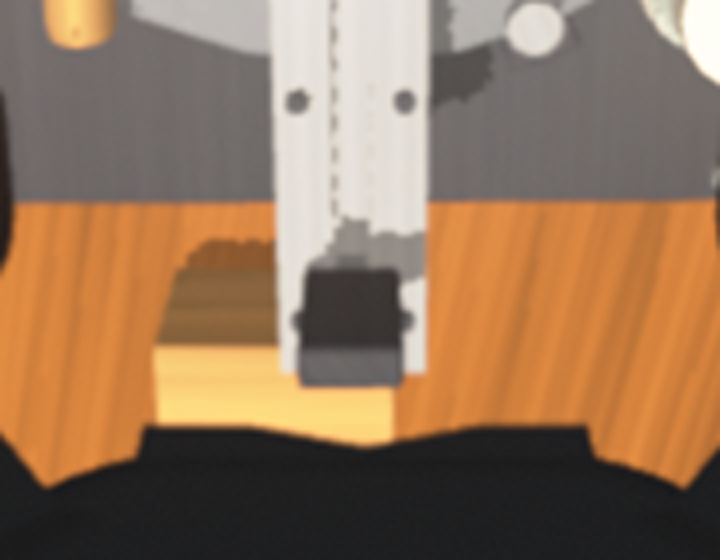

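View pics/wBz.png

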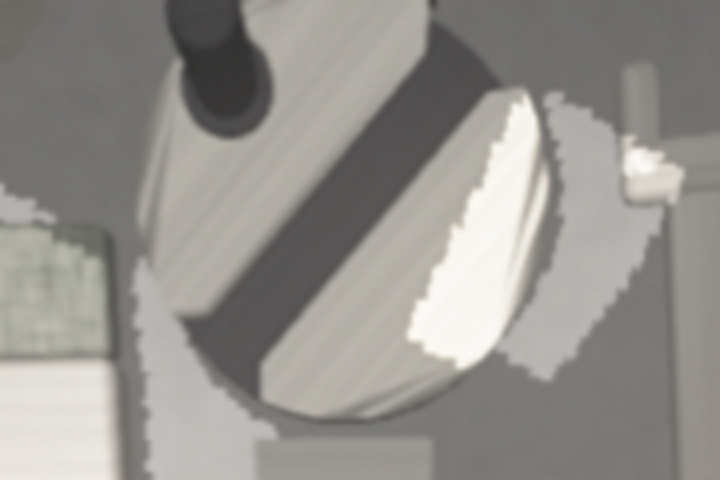

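View pics/wBz2.png

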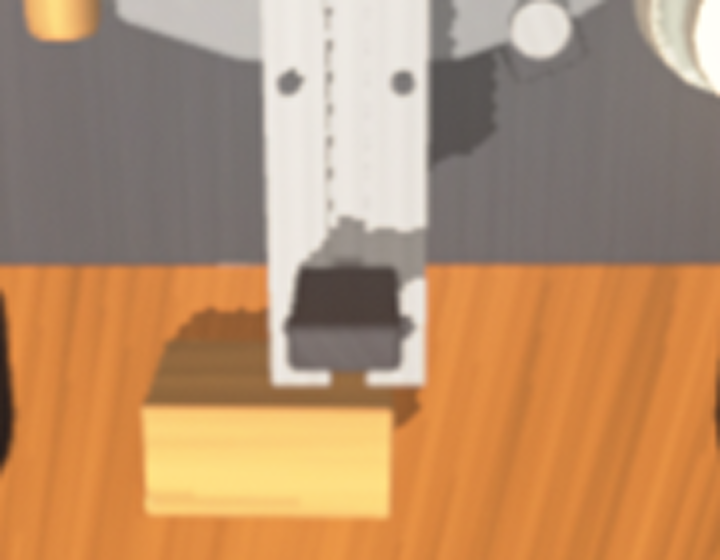

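In view C the peg top is at zoom (217,275), the keeper's top spans (240,63)–(446,156), and the tab top spans (302,345)–(402,385). In view B the tab top spans (290,325)–(403,370), and the peg top is just cut by the upper edge.

```bash
cat > m1.py <<'E'
from h import *
np.set_printoptions(precision=1,suppress=True)
b=np.load('wB.npz');c=np.load('wC.npz')
B=wristcal(b['p'],b['R']);C=wristcal(c['p'],c['R']);T=cams.calibration('top')
q=lambda x,y,u0,v0:(u0+x/4-.4,v0+y/4-.4)
Bz=lambda x,y:q(x,y,190,0);B2=lambda x,y:q(x,y,190,180);Cz=lambda x,y:q(x,y,190,20);C2=lambda x,y:q(x,y,190,230)
tab=tri((B,*B2(346.5,347.5)),(C,*C2(351,366)));print('tab',tab,onz(B,*B2(346.5,347.5),190),onz(C,*C2(351,366),190))
print('peg',tri((B,*Bz(204,14)),(C,*Cz(217,275))),onz(C,*Cz(217,275),190))
print('peg w/ top', tri((C,*Cz(217,275)),(T,150+222/4-.4,170+342/4-.4)))
k=[onz(C,*Cz(x,y),153) for x,y in((240,63),(446,63),(446,156),(240,156))]
print('keeper',np.mean(k,0)); 
e=k[1]+k[2]-k[0]-k[3]; print('ang from keeper x',np.arctan2(e[1],e[0]))
gl=[onz(B,*Bz(255,437),153),onz(B,*Bz(433,437),153)];go=[onz(B,*B2(270,385),151),onz(B,*B2(427,385),151)]
print('guide front',np.mean(gl,0),'outer',np.mean(go,0))
d=np.mean(gl,0)-np.mean(go,0);print('len',np.linalg.norm(d[:2]),'ang',np.arctan2(-d[0],d[1]))
d=np.mean(k,0)-np.mean(go,0);a=np.arctan2(-d[0],d[1]);print('keeper-outer',np.linalg.norm(d[:2]),'(277)',a)
Y=np.array([-np.sin(a),np.cos(a)]);X=np.array([np.cos(a),np.sin(a)])
cen=np.mean(k,0)[:2]-60*Y; print('centre',cen,'alt from guide',np.mean(gl,0)[:2]+50*Y,np.mean(go,0)[:2]+217*Y)
pg=onz(C,*Cz(217,275),190)[:2]-cen; print('peg mill',pg@X,pg@Y,np.hypot(*pg),'th',np.arctan2(-pg@X,pg@Y))
tb=tab[0][:2]-cen;print('tab mill',tb@X,tb@Y,'q',tb@Y+196)
# slot edge directions
for n,cam,f,p1,p2 in(('C',C,Cz,(428,262),(258,440)),('B',B,Bz,(428,62),(215,310))):
    u=onz(cam,*f(*p1),148)[:2]-onz(cam,*f(*p2),148)[:2]; print(n,'slot edge th',np.arctan2(u@Y,u@X))
E
python3 m1.py
```

```text
tab (array([576.6, -93.3, 185.6]), [0.14, 0.14]) [576.4 -91.1 190. ] [575.9 -90.1 190. ]
peg (array([510.8, 108.4, 184.9]), [0.08, 0.08]) [511.4 107.9 190. ]
peg w/ top (array([512.1, 107.1, 193.6]), [0.53, 0.53])
keeper [527.4 149.5 153. ]
ang from keeper x 0.19353549485738222
guide front [549.2  42.4 153. ] outer [ 582.  -120.7  151. ]
len 166.34586822060754 ang 0.19823237474846936
keeper-outer 275.6875225489982 (277) 0.19930611622470146
centre [539.3  90.7] alt from guide [539.3  91.4] [539.  92.]
peg mill -23.912055720714317 22.432373465003874 32.787158889784216 th 0.8173152631693466
tab mill 0.11630860760155315 -187.68980389483448 q 8.310196105165517
C slot edge th 0.7764553989047317
B slot edge th 0.8070740198018316
```

Call:
carry_out:
  steps: [3.13, -0.82, 0, 0, 0, 0, -1, 3.13, -0.82, 0, 0, 0, 0, -1, 3.13, -0.82, 0, 0, 0, 0, -1, 3.13, -0.82, 0, 0, 0, 0, -1, 0, 0, 0, 0, 0, 0, -1, 0, 0, 0, 0, 0, 0, -1, 0, 0, 0, 0, 0, 0, -1]
  grip_force: 60

```text
time_s: 3.67
eef_pos: [503.0, 135.8, 291.3]
ee_rot: [0.0, 0.636, 0.772, -0.0]
force: [0.8, -0.2, 0.2]
grip_width: 0.013
```

```bash
cat > w.py <<'E'
from h import *
import sys
p,R=pose(); s=readout.sense()
a=0.199;X=np.array([np.cos(a),np.sin(a)]);Y=np.array([-np.sin(a),np.cos(a)]);d=p[:2]-[539.2,91.2]
print('mill xy %.1f %.1f z %.1f'%(d@X,d@Y,p[2]),'yaw',round(np.arctan2(-R[0,0],R[1,0]),4),'F',np.round(s['force'],1),'grip',round(s['grip_width'],3),'t',s['time_s'])
for n in sys.argv[2:]:
    im=cams.capture(n);cv2.imwrite(f'pics/{n}_{sys.argv[1]}.png',im[:,:,::-1]); np.savez(f'{n}_{sys.argv[1]}.npz',p=p,R=R)
E
python3 w.py 1 wrist
```

```text
mill xy -26.6 50.8 z 291.3 yaw 0.1919 F [ 0.8 -0.2  0.2] grip 0.013 t 3.6667
```

View pics/wrist_1.png

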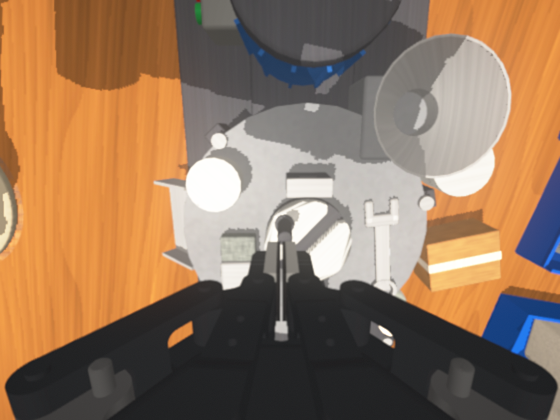

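The fingers are shut and the peg, at (286,225), is visible just ahead of the fingertips. I'm descending on the keeper side of the peg.

Call:
carry_out:
  steps: [0.02, -0.05, 2.5, 0, 0, 0, -1, 0.02, -0.05, 2.5, 0, 0, 0, -1, 0.02, -0.05, 2.5, 0, 0, 0, -1, 0.02, -0.05, 2.5, 0, 0, 0, -1, 0, 0, 1.6, 0, 0, 0, -1, 0, 0, 1, 0, 0, 0, -1, 0, 0, 0, 0, 0, 0, -1]

```text
time_s: 4.3
eef_pos: [500.1, 136.5, 163.4]
ee_rot: [-0.001, 0.636, 0.772, -0.001]
force: [0.4, 0.6, -0.3]
grip_width: 0.003
```

```bash
python3 w.py 2 wrist top
```

```text
mill xy -29.4 52.1 z 163.4 yaw 0.1917 F [ 0.4  0.6 -0.3] grip 0.003 t 4.3
```

View pics/wrist_2.png

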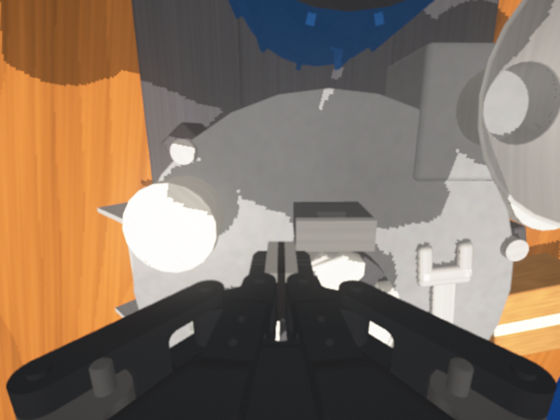

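Call:
carry_out:
  steps: [-0.5, 0, 0, 0, 0, 0, -1, -0.5, 0, 0, 0, 0, 0, -1, -0.5, 0, 0, 0, 0, 0, -1, -0.5, 0, 0, 0, 0, 0, -1, -0.5, 0, 0, 0, 0, 0, -1, -0.3, 0, 0, 0, 0, 0, -1, -0.2, 0, 0, 0, 0, 0, -1, 0, 0, 0, 0, 0, 0, -1]

```text
time_s: 5.07
eef_pos: [505.8, 107.9, 165.5]
ee_rot: [-0.001, 0.636, 0.772, -0.0]
force: [-3.7, 3.0, -1.2]
grip_width: -0.002
```

```bash
python3 w.py 3 top scene; python3 - <<'E'
import cv2
a=cv2.imread("pics/top_3.png")[170:310,150:350]; cv2.imwrite("pics/top_3z.png",cv2.resize(a,None,fx=4,fy=4,interpolation=cv2.INTER_CUBIC))
a=cv2.imread("pics/scene_3.png")[100:240,250:450]; cv2.imwrite("pics/scene_3z.png",cv2.resize(a,None,fx=4,fy=4,interpolation=cv2.INTER_CUBIC))
E
```

```text
mill xy -29.4 23.0 z 165.5 yaw 0.1932 F [-3.7  3.  -1.2] grip -0.002 t 5.0667
```

View pics/scene_3z.png

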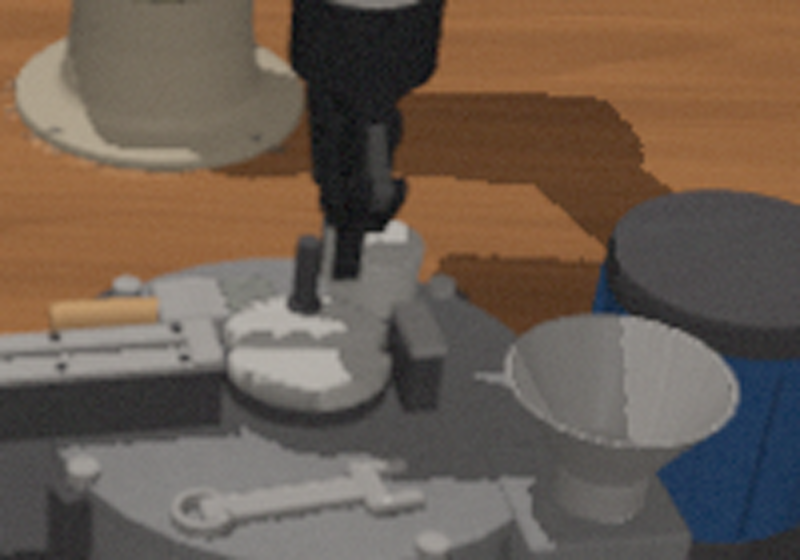

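View pics/top_3z.png

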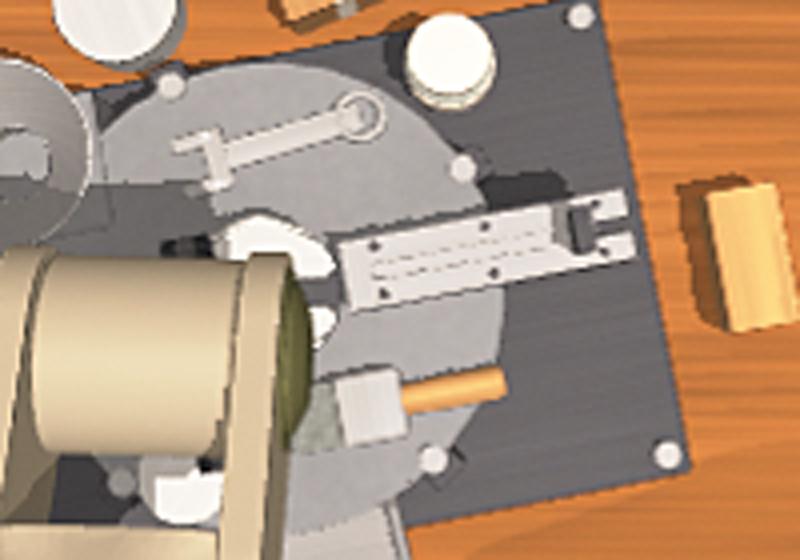

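```bash
cat > th.py <<'E'
from h import *
s=cams.calibration('scene');a=0.199
def pegpx(th,z=190):
    e=a+th; return proj(s,[539.2-33*np.sin(e),91.2+33*np.cos(e),z])[0]
if __name__=='__main__':
    print('start check th .80',pegpx(.80),'measured', 200+543/4-.4,140+88/4-.4)
    for t in(1.2,1.3,1.4,1.5,1.571,1.65): print(t,pegpx(t))
    print('meas',250+309/4-.4,100+241/4-.4)
E
python3 th.py
```

```text
start check th .80 [336.90399648 160.69788977] measured 335.35 161.6
1.2 [331.07302943 159.29323794]
1.3 [329.53077155 159.13551138]
1.4 [327.98317828 159.05891604]
1.5 [326.44462364 159.06411529]
1.571 [325.36557837 159.11746727]
1.65 [324.18494599 159.22500422]
meas 326.85 159.85
```

The scene view puts the peg at about 1.4 rad, which agrees with the expected 1.42 from the finger position. I'm pushing on by about 5 mm.

Call:
carry_out:
  steps: [-0.2, 0, 0, 0, 0, 0, -1, -0.2, 0, 0, 0, 0, 0, -1, -0.1, 0, 0, 0, 0, 0, -1, 0, 0, 0, 0, 0, 0, -1, 0, 0, 0, 0, 0, 0, -1]

```text
time_s: 5.58
eef_pos: [507.3, 103.1, 165.5]
ee_rot: [0.0, 0.636, 0.772, 0.0]
force: [-1.6, 2.7, 0.3]
grip_width: -0.003
```

```bash
python3 w.py 4
```

```text
mill xy -28.9 18.0 z 165.5 yaw 0.1933 F [-1.6  2.7  0.3] grip -0.003 t 5.5833
```

Call:
carry_out:
  steps: [1, 0, 0, 0, 0, 0, -1, 0.5, 0, 0, 0, 0, 0, -1, 0, 0, -3, 0, 0, 0, -1, 0, 0, -3.3, 0, 0, 0, -1, 0, 0, -3.3, 0, 0, 0, -1, 0, 0, -3, 0, 0, 0, -1, -3.3, 0.7, 0, 0, 0, 0, -1, -3.3, 0.7, 0, 0, 0, 0, -1, -3.3, 0.7, 0, 0, 0, 0, -1, -3.4, 0.8, 0, 0, 0, 0, -1, 0, 0, 0, 0, 0, 0, -1, 0, 0, 0, 0, 0, 0, -1]

```text
time_s: 6.58
eef_pos: [558.7, -7.9, 290.9]
ee_rot: [-0.0, 0.636, 0.771, -0.0]
force: [-0.1, 0.8, 0.1]
grip_width: 0.001
```

```bash
python3 w.py 5 wrist; python3 - <<'E'
import cv2
a=cv2.imread("pics/wrist_5.png")[0:140,190:370]; cv2.imwrite("pics/w5z.png",cv2.resize(a,None,fx=4,fy=4,interpolation=cv2.INTER_CUBIC))
E
```

```text
mill xy -0.4 -101.0 z 290.9 yaw 0.1914 F [-0.1  0.8  0.1] grip 0.001 t 6.5833
```

View pics/w5z.png

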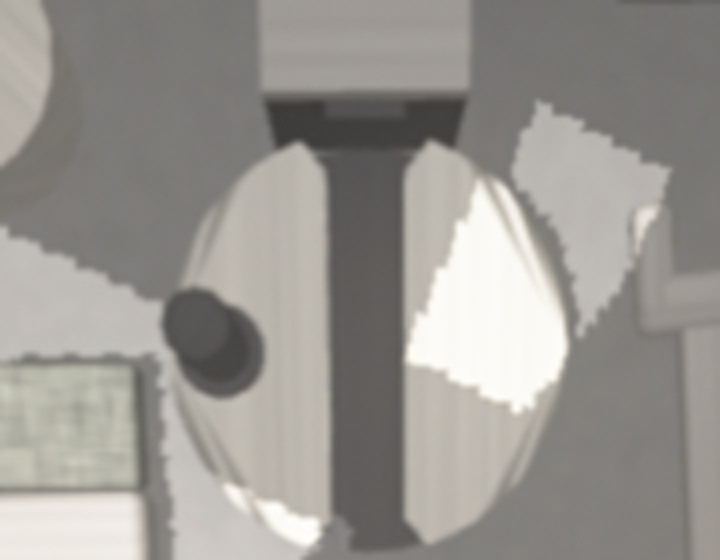

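View pics/wrist_5.png

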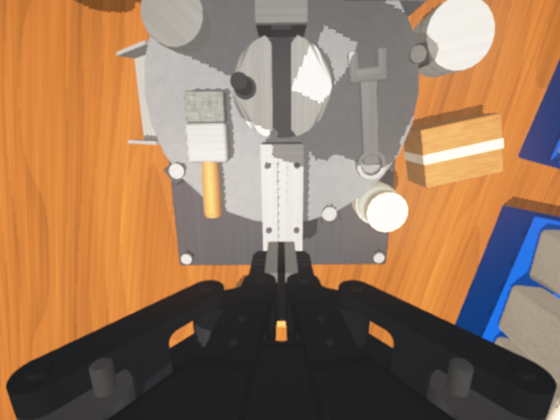

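The slot edges run from (327,190) to (331,500) and stay at 404 in zoom pixels, lined up with the keeper's opening. Next I'll work out the remaining angle.

```bash
python3 - <<'E'
from h import *
d=np.load('wrist_5.npz');c=wristcal(d['p'],d['R']);a=.199
f=lambda x,y:(190+x/4-.4,y/4-.4)
for p,q in(((327,190),(331,500)),((404,185),(404,520))):
    A=onz(c,*f(*p),148);B=onz(c,*f(*q),148);e=A-B
    print('dir vs mill y',np.arctan2(-e[0],e[1])-a)
p=onz(c,*f(195,322),190)[:2]-[539.2,91.2];X=np.array([np.cos(a),np.sin(a)]);Y=np.array([-np.sin(a),np.cos(a)])
print('peg',p@X,p@Y,'th',np.arctan2(-p@X,p@Y))
E
```

```text
dir vs mill y -0.001428175063431597
dir vs mill y 0.00040286107238873825
peg -32.7678960374775 -0.009426715945960673 th 1.571084008240026
```

Call:
carry_out:
  steps: [-3, 0.01, 0, 0, 0, 0, -1, -3, 0.01, 0, 0, 0, 0, -1, -3, 0.01, 0, 0, 0, 0, -1, -2.8, 0.01, 0, 0, 0, 0, -1, 0, 0, 2.5, 0, 0, 0, -1, 0, 0, 2.5, 0, 0, 0, -1, 0, 0, 2.5, 0, 0, 0, -1, 0, 0, 2.5, 0, 0, 0, -1, 0, 0, 1.7, 0, 0, 0, -1, 0, 0, 0.8, 0, 0, 0, -1, 0, 0, 0, 0, 0, 0, -1, 0, 0, 0, 0, 0, 0, -1]

```text
time_s: 7.63
eef_pos: [581.8, -122.0, 167.3]
ee_rot: [0.001, 0.635, 0.772, 0.0]
force: [0.7, 0.5, 0.3]
grip_width: 0.0
```

```bash
python3 w.py 6 wrist scene; python3 - <<'E'
import cv2
a=cv2.imread("pics/scene_6.png")[100:240,180:380]; cv2.imwrite("pics/s6z.png",cv2.resize(a,None,fx=4,fy=4,interpolation=cv2.INTER_CUBIC))
E
```

```text
mill xy -0.4 -217.4 z 167.3 yaw 0.1945 F [0.7 0.5 0.3] grip 0.0 t 7.6333
```

View pics/s6z.png

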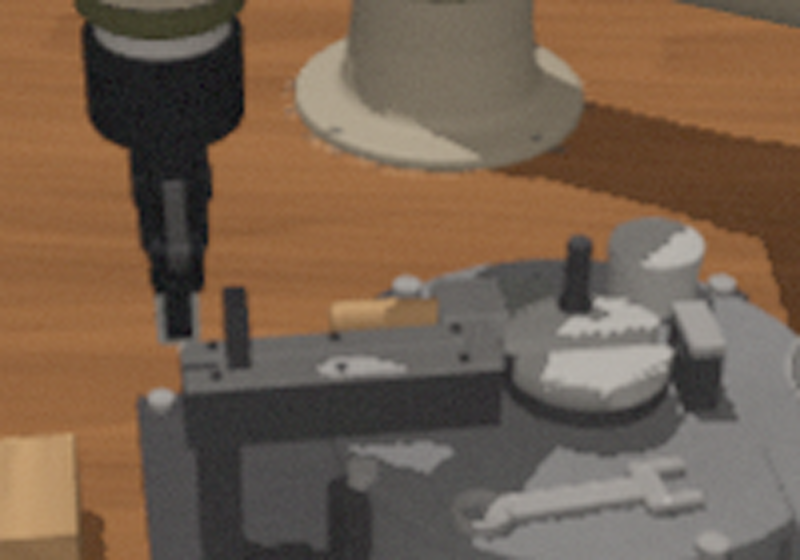

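View pics/wrist_6.png

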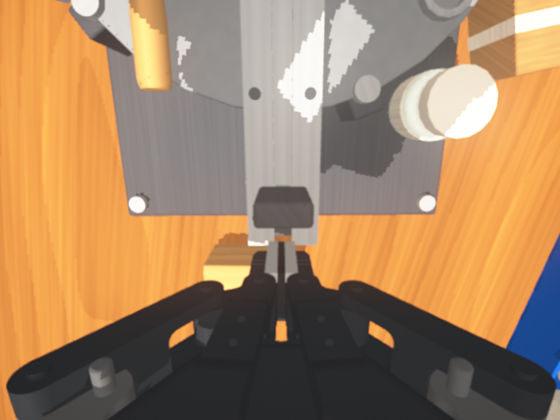

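The shut fingers stand squarely behind the tab, which is at (283,208) in the wrist view. I'm pushing in stages.

Call:
carry_out:
  steps: [1, 0, 0, 0, 0, 0, -1, 1, 0, 0, 0, 0, 0, -1, 1, 0, 0, 0, 0, 0, -1, 1, 0, 0, 0, 0, 0, -1, 0.5, 0, 0, 0, 0, 0, -1, 0, 0, 0, 0, 0, 0, -1]

```text
time_s: 8.23
eef_pos: [572.4, -76.9, 166.5]
ee_rot: [-0.0, 0.635, 0.773, 0.0]
force: [-0.4, -0.2, 0.6]
grip_width: -0.003
```

```bash
python3 w.py 7 wrist scene; python3 - <<'E'
import cv2
a=cv2.imread("pics/scene_7.png")[100:240,180:380]; cv2.imwrite("pics/s7z.png",cv2.resize(a,None,fx=4,fy=4,interpolation=cv2.INTER_CUBIC))
E
```

```text
mill xy -0.6 -171.3 z 166.5 yaw 0.1948 F [-0.4 -0.2  0.6] grip -0.003 t 8.2333
```

View pics/s7z.png

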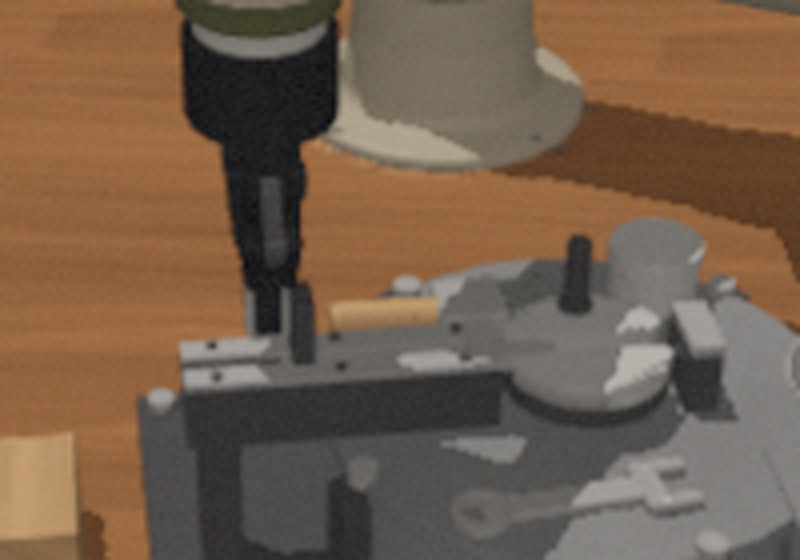

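View pics/wrist_7.png

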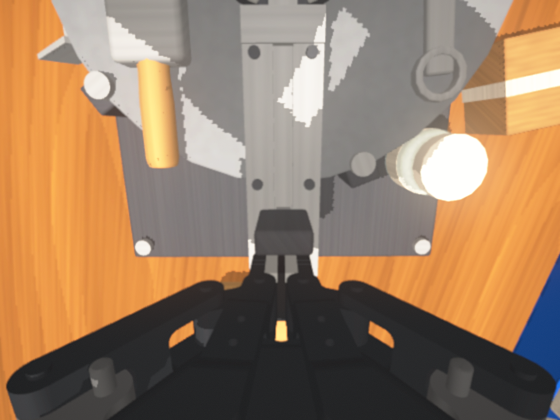

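The tab moved with the fingers and the nose is inside the slot, at a travel of about 0.042 m. I'm continuing to near home.

Call:
carry_out:
  steps: [0.9, 0, 0, 0, 0, 0, -1, 0.9, 0, 0, 0, 0, 0, -1, 0.9, 0.02, 0, 0, 0, 0, -1, 0.9, 0.02, 0, 0, 0, 0, -1, 0.9, 0.02, 0, 0, 0, 0, -1, 0.9, 0, 0, 0, 0, 0, -1, 0.9, 0, 0, 0, 0, 0, -1, 0.8, 0, 0, 0, 0, 0, -1, 0.4, 0, 0, 0, 0, 0, -1, 0, 0, 0, 0, 0, 0, -1]

```text
time_s: 9.17
eef_pos: [559.0, -3.5, 166.5]
ee_rot: [-0.0, 0.635, 0.772, 0.001]
force: [0.4, -0.2, -0.0]
grip_width: -0.001
```

```bash
python3 w.py 8
```

```text
mill xy 0.7 -96.7 z 166.5 yaw 0.1942 F [ 0.4 -0.2 -0. ] grip -0.001 t 9.1667
```

Now the last ~8 mm, in small steps while watching the force.

Call:
carry_out:
  steps: [0.2, 0, 0, 0, 0, 0, -1, 0.2, 0, 0, 0, 0, 0, -1, 0.1, 0, 0, 0, 0, 0, -1, 0, 0, 0, 0, 0, 0, -1]

```text
time_s: 9.5
eef_pos: [558.3, 0.0, 166.5]
ee_rot: [0.0, 0.636, 0.772, 0.0]
force: [1.7, -0.6, 0.7]
grip_width: -0.001
```

Call:
carry_out:
  steps: [0.1, 0, 0, 0, 0, 0, -1, 0.1, 0, 0, 0, 0, 0, -1, 0, 0, 0, 0, 0, 0, -1]

```text
time_s: 9.75
eef_pos: [557.8, 2.1, 166.5]
ee_rot: [0.0, 0.636, 0.772, 0.0]
force: [2.2, -2.1, 0.2]
grip_width: 0.006
```

```bash
python3 w.py 9
```

```text
mill xy 0.6 -91.1 z 166.5 yaw 0.1932 F [ 2.2 -2.1  0.2] grip 0.006 t 9.75
```

Call:
carry_out:
  steps: [0.1, 0, 0, 0, 0, 0, -1, 0.1, 0, 0, 0, 0, 0, -1, 0, 0, 0, 0, 0, 0, -1]

```text
time_s: 10.0
eef_pos: [557.2, 4.1, 166.4]
ee_rot: [0.0, 0.636, 0.772, 0.0]
force: [2.1, -1.3, 0.5]
grip_width: -0.001
```

Call:
carry_out:
  steps: [0.1, 0, 0, 0, 0, 0, -1, 0, 0, 0, 0, 0, 0, -1]

```text
time_s: 10.17
eef_pos: [557.1, 4.2, 166.4]
ee_rot: [0.001, 0.636, 0.772, -0.0]
force: [2.9, -6.5, 0.4]
grip_width: -0.002
```

```bash
python3 w.py 10
```

```text
mill xy 0.4 -88.8 z 166.4 yaw 0.1933 F [ 2.9 -6.5  0.4] grip -0.002 t 10.1667
```

Call:
carry_out:
  steps: [0.1, 0, 0, 0, 0, 0, -1, 0, 0, 0, 0, 0, 0, -1]

```text
time_s: 10.33
eef_pos: [557.1, 4.3, 166.4]
ee_rot: [0.001, 0.636, 0.772, -0.001]
force: [4.0, -11.3, -0.0]
grip_width: -0.0
```

```bash
python3 w.py 11 scene wrist; python3 - <<'E'
import cv2
a=cv2.imread("pics/scene_11.png")[100:240,220:420]; cv2.imwrite("pics/s11z.png",cv2.resize(a,None,fx=4,fy=4,interpolation=cv2.INTER_CUBIC))
E
```

```text
mill xy 0.4 -88.7 z 166.4 yaw 0.1931 F [  4.  -11.3  -0. ] grip -0.0 t 10.3333
```

View pics/s11z.png

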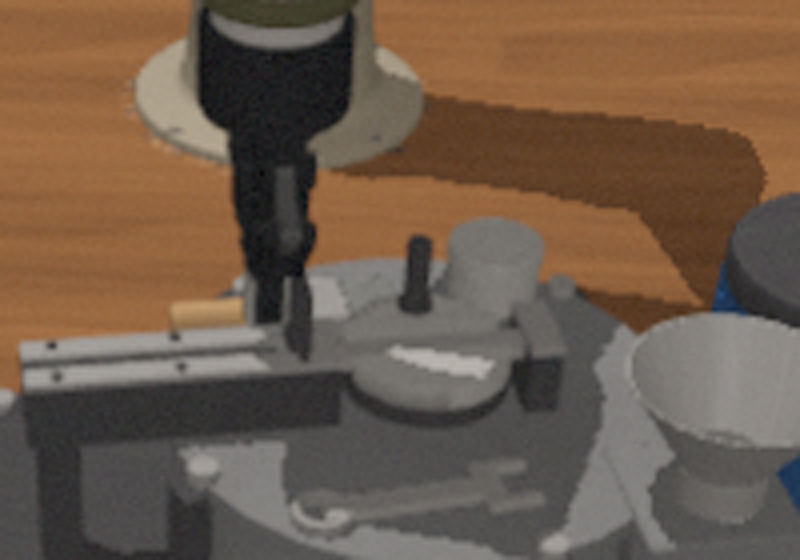

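View pics/wrist_11.png

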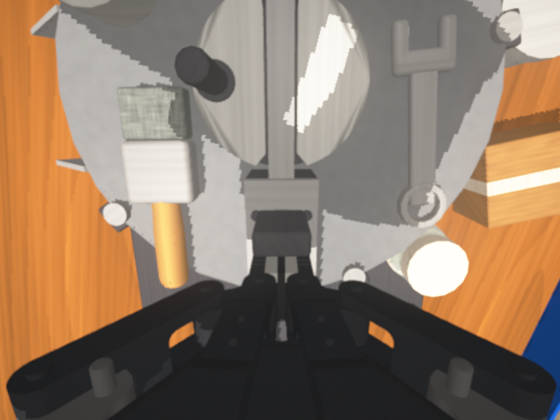

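The bar has hit a hard stop: the force rose to about 12 N with no motion, at exactly the expected TCP position. It runs through the slot and under the keeper. I'm backing off and checking.

Call:
carry_out:
  steps: [-1, 0, 0, 0, 0, 0, -1, -1.5, 0, 0, 0, 0, 0, -1, -1, 0, -2, 0, 0, 0, -1, 0, 0, -3.5, 0, 0, 0, -1, 0, 0, -3.5, 0, 0, 0, -1, 0, 0, -3.5, 0, 0, 0, -1, 0, 0, 0, 0, 0, 0, -1, 0, 0, 0, 0, 0, 0, -1]

```text
time_s: 11.1
eef_pos: [563.8, -29.0, 292.5]
ee_rot: [0.001, 0.636, 0.772, 0.001]
force: [-1.2, 0.3, -1.3]
grip_width: 0.004
```

```bash
python3 w.py 12 scene wrist top; python3 - <<'E'
import cv2
a=cv2.imread("pics/wrist_12.png")[0:210,140:420]; cv2.imwrite("pics/w12z.png",cv2.resize(a,None,fx=2.85,fy=2.85,interpolation=cv2.INTER_CUBIC))
E
```

```text
mill xy 0.3 -122.7 z 292.5 yaw 0.1932 F [-1.2  0.3 -1.3] grip 0.004 t 11.1
```

View pics/w12z.png

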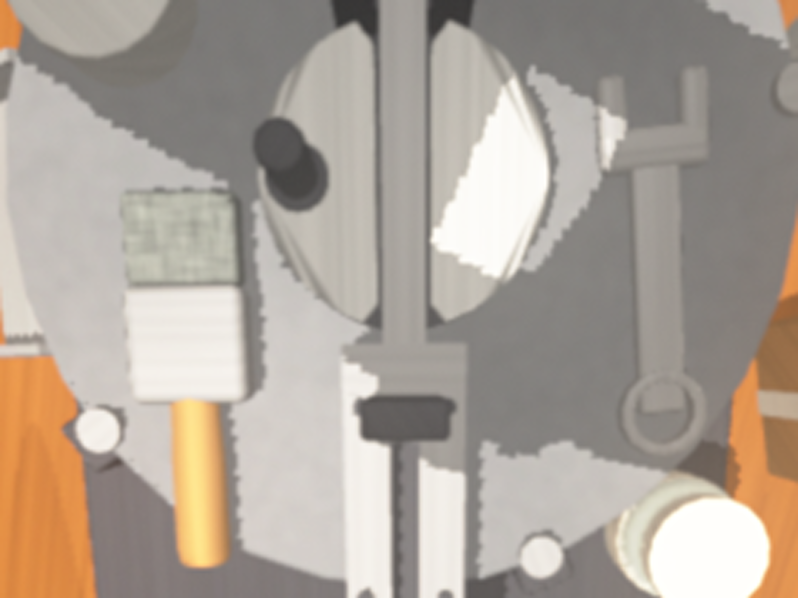

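View pics/scene_12.png

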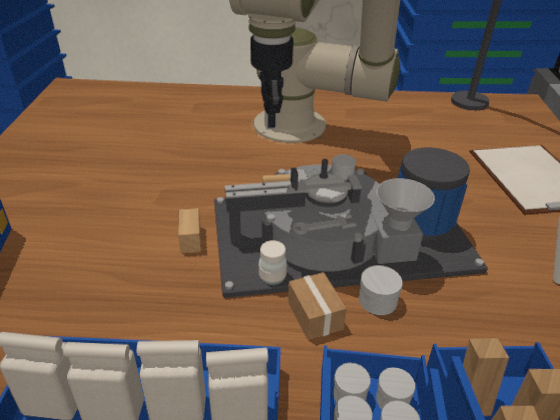

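The bar passes straight through the slot and under the keeper, with the tab at zoom (405,420). The loose items look unmoved. One numeric check of the tab, then I'll hand in.

```bash
python3 - <<'E'
from h import *
d=np.load('wrist_12.npz');c=wristcal(d['p'],d['R']);a=.199
X=np.array([np.cos(a),np.sin(a)]);Y=np.array([-np.sin(a),np.cos(a)])
for v in(412,440):
    p=onz(c,140+405/2.85-.3,v/2.85-.3,190)[:2]-[539.2,91.2];print('tab top edge mill',p@X,p@Y)
A=cv2.imread('pics/scene0.png').astype(int);B=cv2.imread('pics/scene_12.png').astype(int)
for n,(x0,y0,x1,y1) in dict(block=(175,205,205,255),jar=(255,238,292,286),box=(285,270,348,338),tin=(356,266,405,314)).items():
    print(n,'mean diff',np.abs(A-B)[y0:y1,x0:x1].mean().round(2))
E
```

```text
tab top edge mill 0.8979864974882013 -70.10760135001395
tab top edge mill 0.8583535432430907 -77.9442849500832
block mean diff 2.03
jar mean diff 2.09
box mean diff 2.7
tin mean diff 2.55
```

```bash
python3 -c "
from rig import finish_job; print(finish_job())"
```

```text
the job is handed in; nothing more can be done
None
```

The rotor is locked: the slot lines up with the bar, and the bar is fully home under the keeper. I handed the job in at about 11 s of the 51 s allowed.

- **Disc:** With the fingers shut, I pushed the peg from the keeper side, from about +0.80 rad to +1.571 rad. The wrist camera then showed the slot within about 0.002 rad of the bar's line.
- **Bar:** I pushed the tab forward until it hit a hard stop. The force rose from about 3 N to 12 N with no further motion, and the tool stopped at the position expected for fully home. After backing off, the tab's rear edge measured −77.9 mm along the mill, against −78 mm expected.
- **Loose things:** The block, jar, box and tall tin matched the first scene picture apart from light and noise. The sample tin, spanner and brush looked unmoved by eye. The robot touched nothing after backing off.

**Disagreements:**
- Triangulated heights of the tab and peg came out about 5 mm low (about 185 mm instead of 190) because the two wrist views were close together.
- The tab's front top edge read −70 mm in my last check, where I expected −66 mm. It is a blurred dark edge, so I relied on the rear edge and the hard stop instead.

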